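Find the rocking corner of a drone jig plate and press its shim flat

TASK

One corner of the drone jig plate rocks. With shut fingers press the blue spots at the plate's corners one after another until you find the corner that gives, then press that corner's orange shim tab down flat, so that the plate sits level, and come clear. Leave the other three tabs standing, do not lift the plate or push it about, and leave the other things on the table where they are.

Things in the scene. Friction and masses are not known exactly. Their poses are not given: they have to be found in the camera images.
- plate: Aluminium jig plate, 150 mm (its x) by 170 mm (its y) by 12 mm, loose, about 1.2 kg, level on four feet; origin at the centre of its underside, 30 mm above the table; z up. A small quadcopter frame is bolted on its middle (up to 28 mm above the underside, within 50 mm of the centre). One foot, hidden and not always the same, is 4 mm short, with a weak spring pad that holds the plate level.
- base: Fixed black base under the feet, 180 mm (x) by 270 mm (y) by 8 mm; origin at the centre of its underside on the table. Black stop blocks at the middles of the plate's four sides, 40 mm high above the table, keep the plate from sliding more than 2 mm.
- pad_a: Blue round press spot, 22 mm across, 3 mm high, fixed on the plate over a foot at plate x +55, y +70 mm; origin at its underside on the plate's top, 42 mm above the table. Over the short foot a press of 4 to 8 N makes the corner dip 4 mm, and it springs back when released; over a sound foot it does not give.
- pad_b: Blue round press spot, 22 mm across, 3 mm high, fixed on the plate over a foot at plate x +55, y -70 mm; origin at its underside on the plate's top, 42 mm above the table. Over the short foot a press of 4 to 8 N makes the corner dip 4 mm, and it springs back when released; over a sound foot it does not give.
- pad_c: Blue round press spot, 22 mm across, 3 mm high, fixed on the plate over a foot at plate x -55, y -70 mm; origin at its underside on the plate's top, 42 mm above the table. Over the short foot a press of 4 to 8 N makes the corner dip 4 mm, and it springs back when released; over a sound foot it does not give.
- pad_d: Blue round press spot, 22 mm across, 3 mm high, fixed on the plate over a foot at plate x -55, y +70 mm; origin at its underside on the plate's top, 42 mm above the table. Over the short foot a press of 4 to 8 N makes the corner dip 4 mm, and it springs back when released; over a sound foot it does not give.
- shim_a (a joint): Angle of corner a's orange shim tab: 0 = standing up 29 degrees, 0.5 = flat, level with the plate's top (stop); starts at 0 to 0.06. Stiff hinge, stays where left; 4 to 10 N down on its outer part turns it (more once it lifts the plate). Going flat, a nose under it comes out 4 mm onto the foot: at the short foot it fills the gap (the corner may dip, then rise level); at a sound foot it lifts the plate out of level.
- shim_a_tip (a point): Press point on top of corner a's orange shim tab (20 mm wide, 4 mm thick, 42 mm long from its hinge, which runs along the plate's x at its +y end); 30 mm out from the hinge, moves with the tab. Tab flat: at x +55, y +118, z 12 mm in the plate's frame; standing: 14 mm higher, 6 mm nearer the plate. Below its outer half is only the base.
- shim_b (a joint): Angle of corner b's orange shim tab: 0 = standing up 29 degrees, 0.5 = flat, level with the plate's top (stop); starts at 0 to 0.06. Stiff hinge, stays where left; 4 to 10 N down on its outer part turns it (more once it lifts the plate). Going flat, a nose under it comes out 4 mm onto the foot: at the short foot it fills the gap (the corner may dip, then rise level); at a sound foot it lifts the plate out of level.
- shim_b_tip (a point): Press point on top of corner b's orange shim tab (20 mm wide, 4 mm thick, 42 mm long from its hinge, which runs along the plate's x at its -y end); 30 mm out from the hinge, moves with the tab. Tab flat: at x +55, y -118, z 12 mm in the plate's frame; standing: 14 mm higher, 6 mm nearer the plate. Below its outer half is only the base.
- shim_c (a joint): Angle of corner c's orange shim tab: 0 = standing up 29 degrees, 0.5 = flat, level with the plate's top (stop); starts at 0 to 0.06. Stiff hinge, stays where left; 4 to 10 N down on its outer part turns it (more once it lifts the plate). Going flat, a nose under it comes out 4 mm onto the foot: at the short foot it fills the gap (the corner may dip, then rise level); at a sound foot it lifts the plate out of level.
- shim_c_tip (a point): Press point on top of corner c's orange shim tab (20 mm wide, 4 mm thick, 42 mm long from its hinge, which runs along the plate's x at its -y end); 30 mm out from the hinge, moves with the tab. Tab flat: at x -55, y -118, z 12 mm in the plate's frame; standing: 14 mm higher, 6 mm nearer the plate. Below its outer half is only the base.
- shim_d (a joint): Angle of corner d's orange shim tab: 0 = standing up 29 degrees, 0.5 = flat, level with the plate's top (stop); starts at 0 to 0.06. Stiff hinge, stays where left; 4 to 10 N down on its outer part turns it (more once it lifts the plate). Going flat, a nose under it comes out 4 mm onto the foot: at the short foot it fills the gap (the corner may dip, then rise level); at a sound foot it lifts the plate out of level.
- shim_d_tip (a point): Press point on top of corner d's orange shim tab (20 mm wide, 4 mm thick, 42 mm long from its hinge, which runs along the plate's x at its +y end); 30 mm out from the hinge, moves with the tab. Tab flat: at x -55, y +118, z 12 mm in the plate's frame; standing: 14 mm higher, 6 mm nearer the plate. Below its outer half is only the base.
- screwdriver: Loose screwdriver with orange handle lying on the table at the right, bystander; origin on its underside.
- screw_jar: Loose clear jar with a yellow cap, 52 mm across, 65 mm high, bystander at the left; origin at the centre of its underside.
- battery: Loose blue battery pack, 35 x 70 x 22 mm, bystander at the left; origin at the centre of its underside.

How it is judged:
On the way:
1. a blue corner spot was pressed and the corner dipped at least 2.5 mm under the finger, with all four tabs still standing (((height (world z) of pad_a below 0.0395 m and contact force between the fingers and pad_a above 1 N) or (height (world z) of pad_b below 0.0395 m and contact force between the fingers and pad_b above 1 N) or (height (world z) of pad_c below 0.0395 m and contact force between the fingers and pad_c above 1 N) or (height (world z) of pad_d below 0.0395 m and contact force between the fingers and pad_d above 1 N)) and value of joint each of shim_a, shim_b, shim_c, shim_d below 0.15 rad), for 0.05 s.
At the end, for the whole second after the job is handed in: Exactly one shim tab is flat (joint above 0.43 rad) and the other three still stand (below 0.15 rad); the plate is at rest, level within 0.012 rad, its underside 30 mm above the table within 1.5 mm, and within 10 mm of where it was (((value of joint shim_a above 0.43 rad and value of joint each of shim_b, shim_c, shim_d below 0.15 rad) or (value of joint shim_b above 0.43 rad and value of joint each of shim_a, shim_c, shim_d below 0.15 rad) or (value of joint shim_c above 0.43 rad and value of joint each of shim_a, shim_b, shim_d below 0.15 rad) or (value of joint shim_d above 0.43 rad and value of joint each of shim_a, shim_b, shim_c below 0.15 rad)) and angle between plate's own z axis and vertical below 0.012 rad and height (world z) of plate between 0.0285 and 0.0315 m and distance of plate from where it was at the start of the episode below 0.01 m and linear speed of plate below 0.01 m/s); the robot touches nothing.
It fails at once if the plate was lifted (height (world z) of plate above 0.038 m).
It fails at once if the plate was pushed off its place (distance of plate from where it was at the start of the episode above 0.02 m).
It fails at once if a bystander (screwdriver, jar, battery) was moved (distance of any of screwdriver, screw_jar, battery from where it was at the start of the episode above 0.015 m).
It also fails if it takes over 48 s, if anything falls off the work surface, if the arm or the gripper's body presses on something with over 40 N, if the wrist force passes 120 N, or if a joint passes its speed limit or range.

ROBOT

A 7-joint arm with a two-finger parallel gripper is mounted at the origin on the work surface. World frame = base frame: x ahead of the robot, y to its left, z up, the work surface at z = 0. Lengths are in m, angles in rad, forces in N, time in s.
With the tool pointing down it reaches from about 0.425 to 0.95 m from the base axis. Payload 4.7 kg.
Tool frame: the origin (TCP) lies between the finger pads; the fingertips stand 25 mm ahead of it and the grasp point (between the pads) lies 6 mm ahead of it; z points along the fingers, y is the line along which they close (so a half turn about z gives the same grasp; the last joint's range is limited). The gripper opens to 85 mm and grips with 20 to 120 N. Pads are 22 mm wide; open, the fingers measure 114 mm over their backs; the gripper's body (76 mm by 85 mm) begins 54 mm behind the grasp point. The pads swing forward as they close: fully open they stand 13 mm farther back than shut.
Start: joints at [1.319, 0.469, -0.049, 1.532, 0.024, 1.141, -0.082], TCP at [0.149, -0.658, 0.256] pointing down, gripper open.
Joint ranges: [-2.59, 2.59], [-0.33, 1.99], [-1.39, 1.29], [0.1, 2.45], [-1.04, 4.18], [0.21, 1.99], [-2.66, 2.66]. Speed limits (rad/s): [2.57, 2.57, 3.14, 3.14, 3.14, 3.14, 3.14].

INTERFACE

Orientations are given as a 3x3 rotation matrix whose columns are the frame's x, y, z axes.
In Python, from rig import * gives the robot as it stands. Calls block until the motion is done:
- movep(position, orientation): joint-space move of the TCP to a pose.
- move_l(position, attitude=None, feed=0.15, until_force=None): straight line of the TCP; attitude=None keeps the orientation; feed is the mean speed in m/s. With until_force (N) it stops when the force on the tool has changed by that much, and returns True; else False.
- move_joints(angles): joint-space move.
- command_gripper(opening, newtons=None): finger opening in m; newtons is the grip in N (None keeps the last); returns when the fingers have stopped.
- sleep(seconds).
- inverse_kinematics(position, orientation): joint angles nearest the present ones, or None.
- sense(): the state.
- camera(name): name is "scene" or "top" or "wrist"; returns (picture, depth): 384x512x3 uint8, red, green, blue; 384x512 float32, m along the optical axis (not along the pixel's ray), 0 where there is no reading.
- camera_params(name): a dict with "K" (3x3 intrinsics, pixels), "position" and "rotation" of the camera in the world; the wrist camera has in their place "tool_from_camera" (4x4, takes a point from camera to tool coordinates, whose origin is the TCP and whose axes are the flange's). Camera axes: x right, y down, z forward; pixel columns grow to the right and rows downward; lengths in m; the calibration is good to about 2 mm. A picture is of the moment at which its call begins: read the wrist's pose just before it. camera_params takes no time and is no camera call.
A pose or a line that the arm cannot do raises Unreachable and nothing moves.
- finish_job(): hands the job in; it is judged then, once.
The state is a dict: "time_s": time; "joint_pos": joint angles; "qd": joint speeds; "joint_efforts": joint torques, N m; "position": TCP position; "tcp_rot": TCP orientation; "wrist_force": force on the tool from outside, world axes, zero at the start; "ft_torque": the same for the moment, N m; "finger_gap": finger opening in m; "gripper_force": force on a finger pad.
Only numpy, scipy, OpenCV 4.12 (cv2) and the standard library are available. Lean on these libraries where they do the work, as an engineer would, in place of code of your own. Each camera call takes 0.05 s, during which the arm holds its last target. There are 200 camera calls.

## Working session

There is one attempt and no reset: what is moved stays moved. The work goes in short steps, each a Python script; the robot and the scene stay as the last script left them, time stands still between calls to the robot, and variables do not carry over. Pictures are saved under pics/ and viewed, at most 10 in all, crops included, and the job is handed in when it is done.

```bash
mkdir -p pics
python3 - <<'E'
from rig import *
import cv2,numpy as np
for n in("top","scene"):
    p,d=camera(n); cv2.imwrite(f"pics/{n}0.png",p[:,:,::-1]); np.savez(f"{n}0.npz",p=p,d=d)
    c=camera_params(n); print(n,c)
s=sense();print(s["time_s"],s["position"],s["tcp_rot"],s["wrist_force"])
E
```

```text
top {'K': array([[351.3677681 ,   0.        , 250.42393872],
       [  0.        , 351.3677681 , 194.137181  ],
       [  0.        ,   0.        ,   1.        ]]), 'position': array([ 4.29657960e-01, -4.85979066e-04,  9.13034662e-01]), 'rotation': array([[ 2.74007590e-03, -9.87953640e-01,  1.54725878e-01],
       [-9.99854243e-01, -9.92594124e-05,  1.70728572e-02],
       [-1.68518334e-02, -1.54750107e-01, -9.87809911e-01]])}
scene {'K': array([[464.05884687,   0.        , 252.4434381 ],
       [  0.        , 464.05884687, 199.72740539],
       [  0.        ,   0.        ,   1.        ]]), 'position': array([1.30170687, 0.4006428 , 1.21326265]), 'rotation': array([[-0.44223635,  0.72658651, -0.52583178],
       [ 0.89686927,  0.35351126, -0.26581064],
       [-0.00724697, -0.58915349, -0.80798864]])}
0.1 [ 0.14904608 -0.65783951  0.25533557] [[ 9.75279415e-01  2.20974801e-01 -4.46957014e-04]
 [ 2.20975248e-01 -9.75277835e-01  1.75593633e-03]
 [-4.78895864e-05 -1.81129500e-03 -9.99998358e-01]] [ 0.08482775  0.31771594 -0.58549979]
```

View pics/top0.png

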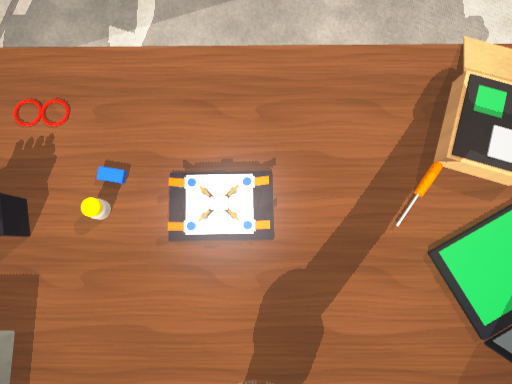

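View pics/scene0.png

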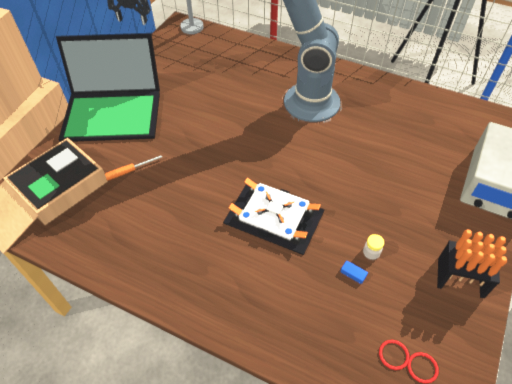

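The top view shows the plate at about (220,205). Its blue pads are at (191,182), (247,182), (192,226) and (248,225), each with its orange tab outboard in x. The scene view shows the same four pads around (275,212), with the jar and battery off to one side.

```bash
cat > h.py <<'E'
import numpy as np,cv2
from rig import *
def blobs(p,lo,hi,roi,amin=4):
    h=cv2.cvtColor(p,cv2.COLOR_RGB2HSV); m=cv2.inRange(h,lo,hi)
    k=np.zeros_like(m); x0,y0,x1,y1=roi; k[y0:y1,x0:x1]=m[y0:y1,x0:x1]
    n,_,st,c=cv2.connectedComponentsWithStats(k)
    return [(c[i],st[i,4]) for i in range(1,n) if st[i,4]>=amin]
def ray(c,uv):
    d=c["rotation"]@np.linalg.inv(c["K"])@[uv[0],uv[1],1]; return c["position"],d
def onplane(c,uv,z):
    o,d=ray(c,uv); return o+d*(z-o[2])/d[2]
def tri(a,b):
    A=np.zeros((3,3));r=np.zeros(3)
    for o,d in(a,b):
        d=d/np.linalg.norm(d);P=np.eye(3)-np.outer(d,d);A+=P;r+=P@o
    return np.linalg.solve(A,r)
E
python3 - <<'E'
from h import *
BL=((100,120,60),(125,255,255));OR=((8,150,120),(22,255,255))
R={"top":(160,165,280,245),"scene":(220,170,330,255)};B={}
for n in R:
    p=np.load(n+"0.npz")["p"];c=camera_params(n)
    for k,col,z in(("blue",BL,.045),("or",OR,.05)):
        B[n,k]=[(b[0],onplane(c,b[0],z)) for b in blobs(p,*col,R[n],6)]
        for (uv,q),b in zip(B[n,k],blobs(p,*col,R[n],6)): print(n,k,uv.round(1),b[1],q.round(4))
ct,cs=camera_params("top"),camera_params("scene")
for k in("blue","or"):
  for uv,q in B["top",k]:
    v,w=min(B["scene",k],key=lambda t:np.linalg.norm(t[1]-q))
    print(k,tri(ray(ct,uv),ray(cs,v)).round(4))
E
```

```text
top blue [191.2 181.9] 42 [0.5968 0.164  0.045 ]
top blue [246.2 180.9] 40 [0.5993 0.0252 0.045 ]
top blue [190.2 225.5] 40 [0.4871 0.1633 0.045 ]
top or [163.1 167.1] 19 [0.6341 0.2354 0.05  ]
top or [175.4 181.7] 141 [0.5965 0.2027 0.05  ]
top or [261.6 180.1] 112 [ 0.6005 -0.0134  0.05  ]
top or [203.9 190.5] 11 [0.5739 0.1306 0.05  ]
top or [262.4 224.3] 109 [ 0.49   -0.0151  0.05  ]
top or [174.5 226. ] 144 [0.4855 0.2011 0.05  ]
scene blue [260.5 188.5] 20 [0.4907 0.0198 0.045 ]
scene blue [301.7 203.5] 22 [0.4876 0.1598 0.045 ]
scene blue [245.6 214.3] 22 [0.5998 0.022  0.045 ]
scene blue [288.2 230.8] 25 [0.5973 0.1624 0.045 ]
scene or [249.2 182.1] 37 [ 0.4868 -0.022   0.05  ]
scene or [268.7 197.7] 7 [0.5156 0.06   0.05  ]
scene or [233.4 207.3] 43 [ 0.5961 -0.0218  0.05  ]
scene or [314.2 205.9] 76 [0.4827 0.1989 0.05  ]
scene or [280.5 218. ] 10 [0.5688 0.1241 0.05  ]
scene or [300.6 233.9] 78 [0.5944 0.2003 0.05  ]
blue [0.5971 0.1632 0.0453]
blue [0.5998 0.0238 0.0459]
blue [0.4877 0.1615 0.0464]
or [0.624  0.2149 0.1041]
or [0.5961 0.2014 0.0534]
or [ 0.6001 -0.0159  0.0583]
or [0.5733 0.1277 0.0584]
or [ 0.4905 -0.0172  0.0566]
or [0.4853 0.1999 0.054 ]
```

Triangulated pads stand at z ≈ 0.046 (expected 0.045) with 110 x 140 mm spacing. That puts the plate centre at (0.5438, 0.0925) with yaw ≈ 0.02. I'll move above it with shut fingers and check from the wrist camera.

```bash
cat >> h.py <<'E'
C=np.array([.5438,.0925]);TH=.020
c_,s_=np.cos(TH),np.sin(TH)
def W(x,y,z): return np.array([*(C+np.array([[c_,-s_],[s_,c_]])@[x,y]),z])
# tool z down, closing line (tool y) along plate x
RT=np.array([[0,1,0],[1,0,0],[0,0,-1.]]); RT=np.array([[c_,-s_,0],[s_,c_,0],[0,0,1]])@RT
def pick_R():
    q=np.array(sense()["joint_pos"]);best=None
    for R in(RT,RT@np.diag([-1,-1,1])):
        a=inverse_kinematics(W(0,0,.25),R)
        if a is not None and (best is None or abs(np.array(a)-q).max()<best[0]): best=(abs(np.array(a)-q).max(),R,a)
    return best
E
python3 - <<'E'
from h import *
b=pick_R();print(b[0],np.round(b[2],2));R=b[1]
np.save("R.npy",R)
command_gripper(0.0,20)
movep(W(0,0,.25),R)
s=sense();p,d=camera("wrist");c=camera_params("wrist")
cv2.imwrite("pics/w1.png",p[:,:,::-1])
T=c["tool_from_camera"];cam={"K":c["K"],"position":s["position"]+s["tcp_rot"]@T[:3,3],"rotation":s["tcp_rot"]@T[:3,:3]}
for uv,a in blobs(p,(100,120,60),(125,255,255),(0,0,512,384),60): print(uv.round(1),a,onplane(cam,uv,.045).round(4))
for x in(55,-55):
  for y in(70,-70):print(W(x/1e3,y/1e3,.045).round(4))
print(s["time_s"],s["position"],s["finger_gap"],s["wrist_force"])
E
```

```text
1.0280540090232821 [ 0.56  0.48 -1.08  1.8   0.46  1.15 -0.65]
[202.3 110.7] 306 [0.4869 0.1613 0.045 ]
[300.6 110.9] 305 [0.5965 0.1631 0.045 ]
[208.4 224.8] 210 [0.4893 0.0218 0.045 ]
[294.4 224.9] 206 [0.5988 0.0237 0.045 ]
[0.5974 0.1636 0.045 ]
[0.6002 0.0236 0.045 ]
[0.4874 0.1614 0.045 ]
[0.4902 0.0214 0.045 ]
3.8417 [0.54411328 0.09145575 0.24980859] 2.5076600550133618e-05 [-0.01508664  0.30639281 -0.30302096]
```

View pics/w1.png

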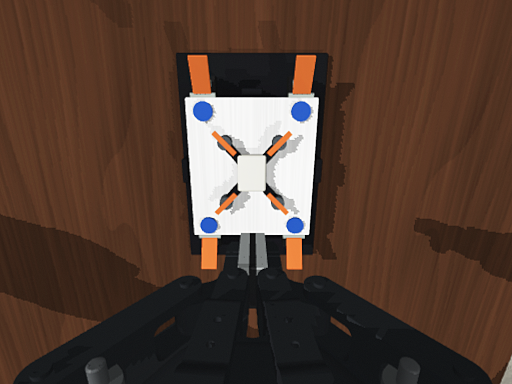

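The wrist view agrees within 1 mm: pads at pixels (202,111), (301,111), (208,225) and (294,225), tabs standing beyond them. Now I'll press the spots one by one.

Run:
```python
from h import *
R=np.load("R.npy")
for n,x,y in(("a",.055,.07),("d",-.055,.07),("c",-.055,-.07),("b",.055,-.07)):
    movep(W(x,y,.115),R)
    move_l(W(x,y,.078),feed=.08)
    h1=move_l(W(x,y,.062),feed=.02,until_force=3); s1=sense()
    h2=move_l(W(x,y,.062),feed=.02,until_force=10) if h1 else False; sleep(.1);s=sense()
    print(n,h1,h2,"tip z",(s1["position"][2]-.025).round(4),(s["position"][2]-.025).round(4),"F",s1["wrist_force"][2].round(1),s["wrist_force"][2].round(1),s["time_s"])
    dip=s["position"][2]-.025<.0425
    if dip:
        sleep(.1)
    move_l(W(x,y,.115),feed=.15)
    if dip: print("SHORT",n);break
```

```text
a True True tip z 0.0452 0.0452 F 4.3 5.7 6.0083
d True True tip z 0.0444 0.0421 F 6.4 10.3 8.4917
SHORT d
```

Spot d dipped about 3 mm and a did not. I'll confirm with a firmer press on both d and a.

Run:
```python
from h import *
R=np.load("R.npy")
for n,x,y in(("d",-.055,.07),("a",.055,.07)):
    movep(W(x,y,.115),R)
    move_l(W(x,y,.075),feed=.08)
    z=.0715
    while z>=.064:
        move_l(W(x,y,z),feed=.03); s=sense();f=s["wrist_force"][2]
        print(n,(s["position"][2]-.025).round(4),f.round(1),end=" | ")
        if f>13: break
        z-=.0015
    sleep(.15);print(sense()["position"][2]-.025)
    move_l(W(x,y,.115),feed=.15)
    print(sense()["time_s"])
```

```text
d 0.0466 -0.3 | d 0.0451 0.1 | d 0.0442 7.1 | d 0.0428 9.0 | d 0.0418 13.2 | 0.04178296573179891
11.8667
a 0.0466 -0.3 | a 0.0452 0.2 | a 0.0451 10.2 | a 0.045 19.6 | 0.045051844605213366
14.6667
```

Corner d gives (3.3 mm under the finger) while a stays solid. Pressing tab d next.

Run:
```python
from h import *
R=np.load("R.npy");x,y=-.055,.118
movep(W(x,y,.125),R)
move_l(W(x,y,.092),feed=.1)
z=.088
while z>=.0625:
    move_l(W(x,y,z),feed=.04); s=sense();f=s["wrist_force"]
    print((s["position"][2]-.025).round(4),f.round(1))
    if f[2]>32: break
    z-=.003 if z>.0705 else .001
sleep(.2);s=sense();print(s["position"]-W(x,y,.025),s["wrist_force"].round(1))
move_l(W(x,y,.14),feed=.15)
movep(W(0,0,.25),R)
s=sense();p,d=camera("wrist");cv2.imwrite("pics/w2.png",p[:,:,::-1]);print(s["time_s"],s["wrist_force"])
c=camera_params("wrist");T=c["tool_from_camera"];cam={"K":c["K"],"position":s["position"]+s["tcp_rot"]@T[:3,3],"rotation":s["tcp_rot"]@T[:3,:3]}
v,u=np.mgrid[0:384,0:512];q=np.stack([u,v,np.ones_like(u)],-1)@np.linalg.inv(c["K"]).T*d[...,None]
P=q@cam["rotation"].T+cam["position"]
for n,a in(("tab",.118),("tabend",.126),("plate",.055)):
  for X in(.055,-.055):
    for sg in(1,-1):
      w=W(X,sg*a,0)
      m=(np.hypot(P[...,0]-w[0],P[...,1]-w[1])<.004)&(d>0)&(P[...,2]>.02); print(n,X,sg,m.sum(),np.median(P[m][:,2]).round(4) if m.any() else None)
```

```text
0.0631 [ 0.9 -0.1 -0.3]
0.0603 [0.3 0.2 0.7]
0.0576 [0.9 3.5 4.1]
0.0541 [0.4 3.1 3.2]
0.0506 [0.3 0.9 2. ]
0.0475 [0.5 0.7 1. ]
0.0448 [-0.6  0.3  2.1]
0.044 [-1.6 -0.2  4.1]
0.043 [-0.9 -0.3  4.7]
0.0422 [-2.2  0.4  5.1]
0.0418 [-2.9  0.2 10.6]
0.0416 [-4.9 -0.7 17.2]
0.0413 [-5.9 -2.6 23.5]
0.0412 [-8.3 -3.6 30.8]
[0.00013314 0.00092879 0.04115678] [-6.9 -3.9 28.7]
20.7833 [-0.5287117   0.59895806 -0.65386322]
tab 0.055 1 55 0.0575
tab 0.055 -1 33 0.0576
tab -0.055 1 46 0.042
tab -0.055 -1 36 0.0578
tabend 0.055 1 13 0.0589
tabend 0.055 -1 6 0.0598
tabend -0.055 1 50 0.0419
tabend -0.055 -1 7 0.0602
plate 0.055 1 38 0.0421
plate 0.055 -1 28 0.042
plate -0.055 1 37 0.0421
plate -0.055 -1 28 0.0424
```

View pics/w2.png

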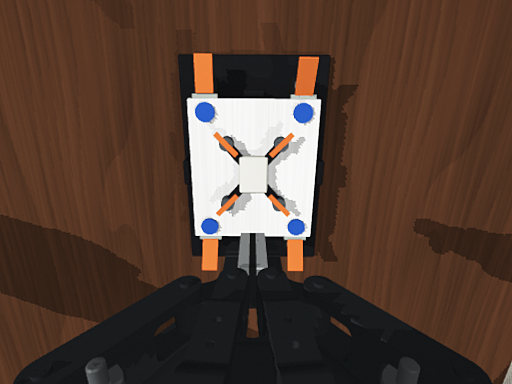

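Tab d, upper left at (203,73), is flat at z 0.042. The other three tabs stand at about 0.058, the plate is level at 0.042 on all four corners and the arm is clear.

```bash
python3 -c "
from rig import *
print(finish_job())"
```

```text
the job is handed in; nothing more can be done
None
```

The job is handed in: corner d was the short one (it dipped about 3.3 mm, a did not give, b and c were not pressed), its tab is pressed flat, the other three still stand, the plate measures level, and the arm is clear; the handover returned no verdict.

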